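Stop the ultrasonic cleaner and flip its lid open

ROBOT

A 6-joint arm with a two-finger parallel gripper is mounted at the origin on the work surface. World frame = base frame: x ahead of the robot, y to its left, z up, the work surface at z = 0. Lengths are in m, angles in rad, forces in N, time in s.
With the tool pointing down it reaches from about 0.325 to 0.875 m from the base axis. Payload 4.4 kg.
Tool frame: the origin (TCP) lies on the centre line of the jaws, within the pads' length; the fingertips stand 19 mm ahead of it and the grasp point (between the pads) is the TCP; z points along the fingers, y is the line along which they close (so a half turn about z gives the same grasp; the last joint's range is limited). The gripper opens to 85 mm and grips with 20 to 120 N. Pads are 22 mm wide; open, the fingers measure 114 mm over their backs; the gripper's body (76 mm by 85 mm) begins 54 mm behind the grasp point. The pads swing forward as they close: fully open they stand 13 mm farther back than shut.
Start: joints at [1.119, 0.207, 1.542, -0, 1.393, -0.15], TCP at [0.171, 0.549, 0.25] pointing down, gripper open.
Joint ranges: [-2.73, 2.73], [-0.86, 2.22], [0.23, 2.46], [-1.11, 4.25], [0.08, 2.63], [-2.82, 2.82]. Speed limits (rad/s): [2.79, 2.79, 3.14, 3.14, 3.14, 3.14].

INTERFACE

Orientations are given as a unit quaternion [x, y, z, w].
In Python, from bench import ctrl gives the robot as it stands. The module is installed in compiled form; this text tells all that it offers.
- The arm moves only by the tool arm_command, never from a script. Its argument "motion" is a list of rows, each an object of numbers: "grip": the opening, from 0 (shut) to 1 (fully open); "tx", "ty", "tz": the shift along the tool's x, y, z in mm; "rx", "ry", "rz": the turn, a rotation vector about the tool's x, y, z in degrees. In form: [{"grip": .., "tx": .., "ty": .., "tz": .., "rx": .., "ry": .., "rz": ..}, ...]. A call has 1 to 20 rows; each row shifts and turns the commanded pose from where the row before left it, along the tool's axes as they then stand; what a row does not reach is not made up. A row lasts 1/8 s, in which the tool goes at most 62.5 mm and 10.7 degrees, less where a joint would pass 70% of its speed; a pose out of reach is approached as far as the arm can. A call is refused whole if a number of a shift passes 62.5 or a number of a turn 10.7, either way. A call with a gripper value outside its range is refused whole. The fingers move at their own pace and stop on an object; "force" is the grip in N (left out, the last holds). Time passes only in rows, so rows that do not move let the fingers close. It gives the time, the measured TCP pose, the force, the opening and the grip force at its end, in the units of the state.
- ctrl.get_state(): the state, without advancing time (a new reading comes with each control period).
- ctrl.snapshot(name): name is "scene" or "top" or "wrist"; returns a dict with "color" (420x560x3 uint8, blue, green, red), "fx", "fy", "cx", "cy" (pixels), "R" (3x3) and "t" (3): a world point X has camera coordinates R X + t; the wrist camera has in their place "mount" (4x4, takes a point from camera to tool coordinates, whose origin is the TCP and whose axes are the flange's). Camera axes: x right, y down, z forward; pixel columns grow to the right and rows downward; lengths in m; the calibration is good to about 2 mm. A picture is of the moment at which its call begins: read the wrist's pose just before it. There is no depth.
- ctrl.finish_job(): hands the job in; it is judged then, once.
Trained networks look in a picture, given as the dict that the camera call returned (one of the last four; its "shot" number tells which), for a name from the list of things; names that differ only in an ending like _2 or _b are one class to them, and where a whole thing is asked for, a point or a joint stands for the part that bears it (a point fixed in the world has none). Each returns a list of dicts, best first, with "score" (0 to 1); they miss things now and then, are a little off and sometimes report something else, mostly with a low value. They report only what shows in the picture. A call takes as long as a camera call.
- ctrl.cut_out(picture, query): "pixels" (420x560 bool, what is visible of it) and "bbox" ([left, top, right, bottom] in pixels, round what is visible of it).
The state is a dict: "time": time; "joints": joint angles; "joint_vel": joint speeds; "effort": joint torques, N m; "tool_pos": TCP position; "eef_rot": TCP orientation; "wrist_force": force on the tool from outside, world axes, zero at the start; "torque": the same for the moment, N m; "gripper_width": finger opening in m; "grasp_force": force on a finger pad.
Only numpy, scipy, OpenCV 4.12 (cv2) and the standard library are available. Lean on these libraries where they do the work, as an engineer would, in place of code of your own. Each camera call takes 0.05 s, during which the arm holds its last target. There are 200 camera calls.

TASK

The cleaning run is over: press the raised end of the ultrasonic cleaner's rocker switch right down to switch it off, and only then push the lid up from under its front lip and over past upright, so that it lies back on its stop and stays open by itself. Push the lid gently with the fingertips, neither gripping nor flinging it; the cleaner must stay standing where it is on the bench, and the beaker, ring mandrel, compound bar and felt bob are to be left alone.

Things in the scene. Friction and masses are not known exactly. Their poses are not given: they have to be found in the camera images.
- cleaner: Bench-top ultrasonic cleaner, steel box 150 mm deep (x) x 240 wide (y) x 105 high on rubber feet, 2.6 kg, standing loose. Origin: centre of its underside; own x runs from its front (lip side, facing the robot's left) to its rear (hinge side), y to its left (away from the robot), z up. The lid covers the tank in the far two thirds; the near third (y -120 to -45 mm) is a flat control deck, 105 mm high.
- lid (a joint): Lid angle, rad: 0 shut and level, 1.57 upright, 1.95 leaning back on its stop. Plain hinge with slight drag, lid about 0.18 kg: let go short of upright it falls shut, beyond it falls back onto the stop. Black frame 160 mm wide, 8 mm thick, clear window; shut, its mid-plane is 110.5 mm above the bench.
- lid_lip (a point): Middle of the outer edge of the lid's finger lip, on the lid's mid-plane. The lip is a black tongue 100 mm wide, 5 mm thick with a round 8 mm edge bead, standing 22 mm out from the cleaner's front when shut, with free space under it down to the bench: push it up from below. It circles lid_hinge at 164 mm radius; its axes turn with the lid (shut: x to the rear, z up).
- lid_hinge (a point): Middle of the lid's hinge axis, along the top of the cleaner's rear wall, 110.5 mm above the bench. The axis runs along the cleaner's own y, 67 mm behind and 30 mm to the left of the cleaner's origin.
- rocker (a joint): Rocker switch angle, rad: 0 = on (its end nearer the cleaner's front stands raised), 0.40 = off (that end pressed right down, rear end raised). Above 0.30 counts as off. It stays where it is left, needs about 4 N on rocker_press, and ends at a hard stop.
- rocker_press (a point): Where to press: on the front half of the rocker cap, 15 mm forward of its pivot. The cap is a black shallow V, 40 mm long (cleaner's x) x 24 wide; pivot 32 mm in front of and 83 mm right of the cleaner's origin (its own axes). On: this point is about 115 mm above the bench; pressed right down: the front half is level at 109 mm (4 mm above the deck). Pressing across the pivot jams it.
- beaker: Bystander: glass beaker, 64 mm across, 85 mm high, about 0.12 kg; origin at the centre of its underside.
- mandrel: Bystander: ring mandrel, a tapered steel rod standing on a round dark wooden foot 72 mm across, 215 mm high over all; origin at the centre of its underside.
- compound_bar: Bystander: reddish-brown bar of polishing compound, 105 x 45 x 32 mm, long along its own x; origin at the centre of its underside.
- felt_bob: Bystander: pale felt polishing cone standing on its flat end, 36 mm across, 40 mm high; origin at the centre of its underside.

How it is judged:
On the way, in this order (a step that is already met when the one before it is completed fails the run):
1. the cleaner is switched off while its lid is still shut (value of joint rocker above 0.3 rad and value of joint lid below 0.1 rad), for 0.2 s.
2. the lid is past upright, on its way to its stop (value of joint lid above 1.7 rad and value of joint rocker above 0.3 rad), for 0.05 s.
At the end, for the whole second after the job is handed in: The lid lies back on its stop (joint above 1.85 of 1.95 rad) and is at rest, the rocker is off (above 0.30 rad), and the cleaner and the four bystanders are within 20 mm of where they started (value of joint lid above 1.85 rad and velocity of joint lid between -0.1 and 0.1 rad/s and value of joint rocker above 0.3 rad and linear speed of cleaner below 0.02 m/s and distance of each of beaker, mandrel, compound_bar, felt_bob, cleaner from where it was at the start of the episode below 0.02 m); the robot touches nothing.
It fails at once if the lid is opened while the cleaner is still switched on (value of joint rocker below 0.3 rad and value of joint lid above 0.2 rad).
It fails at once if the lid is flung open (faster than 5 rad/s) (velocity of joint lid above 5 rad/s).
It fails at once if the lid is gripped or forced: the fingers bear on it with more than 25 N (contact force between the fingers and lid above 25 N).
It fails at once if the cleaner is lifted, tipped or shoved more than 20 mm (height (world z) of cleaner above 0.01 m or angle between cleaner's own z axis and vertical above 0.08 rad or distance of cleaner from where it was at the start of the episode above 0.02 m).
It fails at once if a bystander is picked up, knocked over or moved more than 20 mm (distance of any of beaker, mandrel, compound_bar, felt_bob from where it was at the start of the episode above 0.02 m or angle between any of beaker, mandrel, compound_bar, felt_bob's own z axis and vertical above 0.3 rad).
It also fails if it takes over 48 s, if anything falls off the work surface, if the arm or the gripper's body presses on something with over 40 N, if the wrist force passes 120 N, or if a joint passes its speed limit or range.

## Working session

There is one attempt and no reset: what is moved stays moved. The work goes in short steps, Python scripts to look and compute and a tool call to move; the robot and the scene stay as the last step left them, time stands still between calls to the robot, and variables do not carry over. Pictures are saved under pics/ and viewed, at most 10 in all, crops included, and the job is handed in when it is done.

Besides the shell and the picture viewer there is one more tool, called after "Emit:" as name(argument=value, ...), one argument or row to a line, values as JSON. arm_command: Moves the arm, as the interface text tells. Its arguments: {"type":"object","properties":{"motion":{"type":"array"},"force":{"type":"number"}},"required":["motion"]}

```bash
mkdir -p pics; cat > h.py <<'E'
import numpy as np, cv2
from bench import ctrl
from scipy.spatial.transform import Rotation as Rn
def ray(s,u,v):
    R=np.array(s["R"]);t=np.array(s["t"])
    d=R.T@np.array([(u-s["cx"])/s["fx"],(v-s["cy"])/s["fy"],1]);return -R.T@t,d
def at(s,u,v,z):
    o,d=ray(s,u,v);return o+d*(z-o[2])/d[2]
def proj(s,X):
    p=np.array(s["R"])@X+np.array(s["t"]);return np.array([s["fx"]*p[0]/p[2]+s["cx"],s["fy"]*p[1]/p[2]+s["cy"]])
E
python3 - <<'E'
from h import *
st=ctrl.get_state();print({k:np.round(v,3) for k,v in st.items()})
for n in ("scene","top"):
    s=ctrl.snapshot(n);cv2.imwrite(f"pics/{n}0.png",s["color"]);print(n,s["fx"],s["cx"],s["cy"],np.round(s["R"],3).tolist(),np.round(s["t"],3))
    for q in ("cleaner","lid","rocker","beaker","mandrel","compound_bar","felt_bob"):
        for r in ctrl.cut_out(s,q)[:1]: print(q,round(r["score"],2),r["bbox"], cv2.minAreaRect(np.argwhere(r["pixels"])[:,::-1].astype(np.float32)))
E
```

```text
{'time': np.float64(0.0), 'joints': array([ 1.118,  0.207,  1.543,  0.   ,  1.394, -0.151]), 'joint_vel': array([-0.001, -0.001, -0.001,  0.   ,  0.   ,  0.001]), 'effort': array([-1.0000e-03, -3.8305e+01, -2.9158e+01, -0.0000e+00,  1.1000e-02,
        0.0000e+00]), 'tool_pos': array([0.171, 0.548, 0.249]), 'eef_rot': array([ 0.15 ,  0.989, -0.001, -0.   ]), 'wrist_force': array([ 0.062, -0.145,  0.623]), 'torque': array([-0.001,  0.021, -0.023]), 'grasp_force': np.float64(0.0), 'gripper_width': np.float64(0.085)}
scene 501.0462221581235 280.8639589020958 214.35416385199267 [[-0.189, 0.982, 0.019], [0.582, 0.128, -0.803], [-0.791, -0.141, -0.596]] [ 0.06  -0.269  1.448]
cleaner 0.79 [247.8, 162.4, 356.2, 290.6] ((300.36083984375, 221.43812561035156), (95.03639221191406, 127.22286224365234), 23.96249008178711)
lid 0.79 [260.4, 177.9, 361.8, 245.1] ((307.16656494140625, 209.9078826904297), (97.12877655029297, 56.08015441894531), 13.324530601501465)
rocker 0.75 [322.6, 175.8, 347.6, 186.7] ((335.4619445800781, 181.03298950195312), (21.16037368774414, 9.262116432189941), 4.08561658859252
[... 830 characters left out ...]
80.8843002319336, 78.4183120727539), 9.462322235107422)
rocker 0.68 [231.5, 279.8, 252.8, 297.1] ((242.19232177734375, 287.5384521484375), (19.807729721069336, 11.963085174560547), 11.309932708740234)
beaker 0.88 [345.2, 215.6, 375.1, 245.5] ((362.3000183105469, 230.4000244140625), (29.516094207763672, 29.06888198852539), 26.56505012512207)
mandrel 0.63 [271.2, 139.7, 305.4, 177.9] ((289.0000305175781, 162.00001525878906), (31.11269760131836, 29.698484420776367), 45.0)
compound_bar 0.87 [151.8, 239.1, 198.7, 271.8] ((173.6708526611328, 256.7641906738281), (21.519695281982422, 48.93422317504883), 73.49564361572266)
felt_bob 0.6 [349.6, 279.5, 363.7, 298.6] ((356.0, 286.5), (13.0, 14.0), 90.0)
```

```bash
python3 - <<'E'
import cv2
a=cv2.imread("pics/top0.png")[120:330,130:400];cv2.imwrite("pics/v1.png",cv2.resize(a,(771,600),interpolation=cv2.INTER_CUBIC))
a=cv2.imread("pics/scene0.png")[130:350,160:460];cv2.imwrite("pics/v2.png",cv2.resize(a,(800,587),interpolation=cv2.INTER_CUBIC))
E
```

```text
(no output)
```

View pics/v1.png

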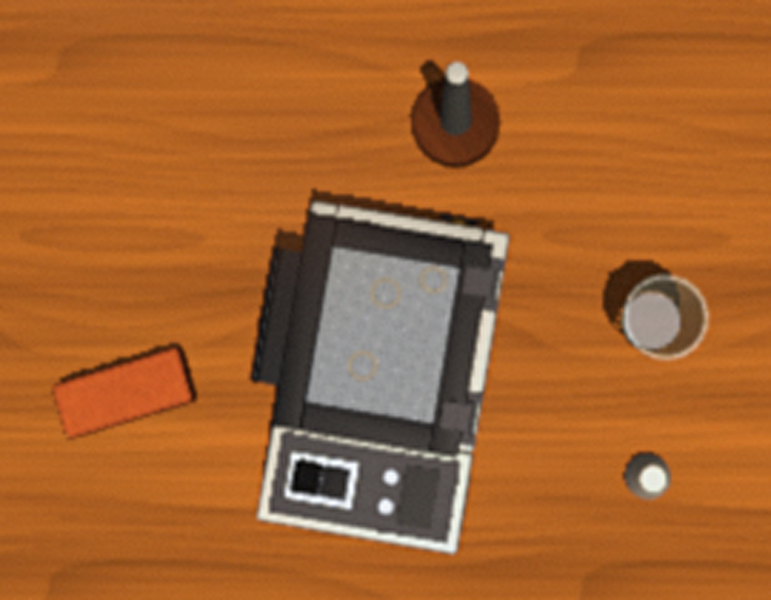

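View pics/v2.png

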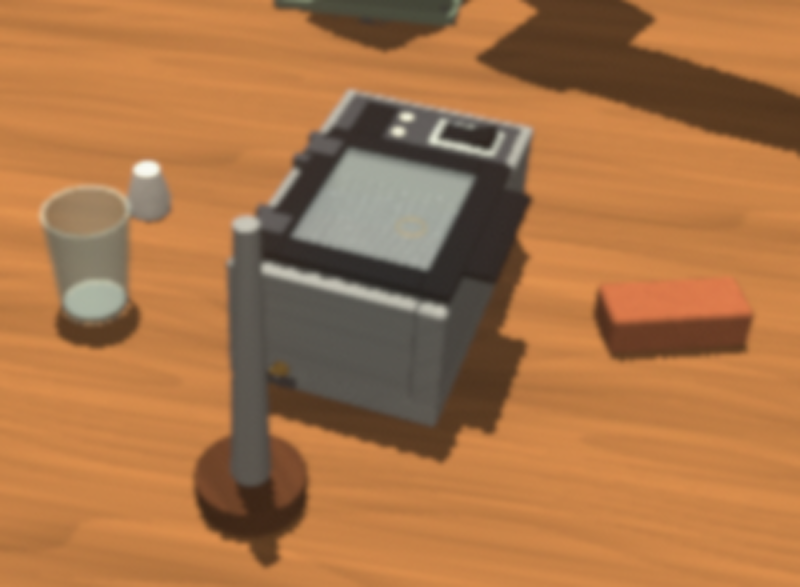

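The cleaner stands mid-view, its front and lip facing image left. In the top crop the deck corners are at (258,520), (455,552), (508,235) and (312,205), and the rocker cap is around (322,480). The mandrel is behind its far side, the beaker and bob are to the right and the bar is to the left.

```bash
python3 - <<'E'
from h import *
from scipy.optimize import least_squares
T=ctrl.snapshot("top");S=ctrl.snapshot("scene")
k=270/771
tp=[((258,520),(-75,-120,105)),((455,552),(75,-120,105)),((508,235),(75,120,105)),((322,480),(-32,-83,109)),((252,382),(-97,-20,110.5)),((277,235),(-97,80,110.5))]
sp=[((530,128),(-75,-120,105)),((352,92),(75,-120,105)),((447,312),(-75,120,105)),((528,198),(-97,-20,112)),((435,422),(-75,120,6))]
def W(p,c): return np.array([p[0],p[1],0])+Rn.from_euler('z',p[2]).apply(np.array(c)/1000)
def f(p,full=False):
    r=[proj(T,W(p,c))-np.array([130+u*k,120+v*k]) for (u,v),c in tp]
    r+=[proj(S,W(p,c))-np.array([160+u*.375,130+v*.375]) for (u,v),c in sp]
    return np.array(r) if full else np.ravel(r)
r=least_squares(f,[.45,.05,-1.73],loss='soft_l1');p=r.x
print(p,np.degrees(p[2]));print(f(p,True).round(1).tolist())
for n,c in dict(piv=(-32,-83,109),press=(-47,-83,115),lip=(-97,30,110.5),hinge=(67,30,110.5)).items(): print(n,W(p,c).round(4))
for q,z in (("beaker",.04),("mandrel",.01),("compound_bar",.03),("felt_bob",.04)):
    m=ctrl.cut_out(T,q)[0]["pixels"];v,u=np.argwhere(m).mean(0);print(q,at(T,u,v,z).round(3))
np.save("p.npy",p)
E
```

```text
[ 0.54271925  0.0914924  -1.73942006] -99.66142795820521
[[-0.4, -0.2], [1.0, 0.9], [1.3, -0.6], [0.2, -0.0], [-0.5, -0.7], [-0.9, 4.2], [1.7, -0.8], [-1.3, -1.9], [-0.6, 1.8], [2.0, -1.1], [-0.2, 2.9]]
piv [0.4663 0.137  0.109 ]
press [0.4688 0.1518 0.115 ]
lip [0.5886 0.1821 0.1105]
hinge [0.561  0.0204 0.1105]
beaker [ 0.589 -0.123  0.04 ]
mandrel [0.75 0.04 0.01]
compound_bar [0.53  0.302 0.03 ]
felt_bob [ 0.466 -0.11   0.04 ]
```

Emit:
arm_command(
  motion=[
    {"grip": 0, "tx": -50, "ty": -36},
    {"grip": 0, "tx": -50, "ty": -36},
    {"grip": 0, "tx": -50, "ty": -36},
    {"grip": 0, "tx": -50, "ty": -36},
    {"grip": 0, "tx": -50, "ty": -36},
    {"grip": 0, "tx": -50, "ty": -36},
    {"grip": 0, "tx": -50, "ty": -36},
    {"grip": 0, "tx": -50, "ty": -36},
    {"grip": 0, "rz": 10.3},
    {"grip": 0, "rz": 10.3},
    {"grip": 0, "rz": 10.3},
    {"grip": 0, "rz": 10.3},
    {"grip": 0, "rz": 10.3},
    {"grip": 0, "rz": 10.3},
    {"grip": 0, "rz": 10.3},
    {"grip": 0, "rz": 10.3},
    {"grip": 0},
    {"grip": 0},
  ],
  force=20,
)

```text
schema error: expected keys grip, tx, ty, tz, rx, ry, rz
```

Emit:
arm_command(
  motion=[
    {"grip": 0, "tx": -50, "ty": -36, "tz": 0, "rx": 0, "ry": 0, "rz": 0},
    {"grip": 0, "tx": -50, "ty": -36, "tz": 0, "rx": 0, "ry": 0, "rz": 0},
    {"grip": 0, "tx": -50, "ty": -36, "tz": 0, "rx": 0, "ry": 0, "rz": 0},
    {"grip": 0, "tx": -50, "ty": -36, "tz": 0, "rx": 0, "ry": 0, "rz": 0},
    {"grip": 0, "tx": -50, "ty": -36, "tz": 0, "rx": 0, "ry": 0, "rz": 0},
    {"grip": 0, "tx": -50, "ty": -36, "tz": 0, "rx": 0, "ry": 0, "rz": 0},
    {"grip": 0, "tx": -50, "ty": -36, "tz": 0, "rx": 0, "ry": 0, "rz": 0},
    {"grip": 0, "tx": -50, "ty": -36, "tz": 0, "rx": 0, "ry": 0, "rz": 0},
    {"grip": 0, "tx": 0, "ty": 0, "tz": 0, "rx": 0, "ry": 0, "rz": 10.3},
    {"grip": 0, "tx": 0, "ty": 0, "tz": 0, "rx": 0, "ry": 0, "rz": 10.3},
    {"grip": 0, "tx": 0, "ty": 0, "tz": 0, "rx": 0, "ry": 0, "rz": 10.3},
    {"grip": 0, "tx": 0, "ty": 0, "tz": 0, "rx": 0, "ry": 0, "rz": 10.3},
    {"grip": 0, "tx": 0, "ty": 0, "tz": 0, "rx": 0, "ry": 0, "rz": 10.3},
    {"grip": 0, "tx": 0, "ty": 0, "tz": 0, "rx": 0, "ry": 0, "rz": 10.3},
    {"grip": 0, "tx": 0, "ty": 0, "tz": 0, "rx": 0, "ry": 0, "rz": 10.3},
    {"grip": 0, "tx": 0, "ty": 0, "tz": 0, "rx": 0, "ry": 0, "rz": 10.3},
    {"grip": 0, "tx": 0, "ty": 0, "tz": 0, "rx": 0, "ry": 0, "rz": 0},
  ],
  force=20,
)

```text
time: 3.22
tool_pos: [0.4672, 0.1551, 0.2504]
eef_rot: [0.764, 0.646, 0.0, 0.0]
wrist_force: [0.7, -0.2, -0.5]
gripper_width: -0.0003
grasp_force: 0.0
```

Now a close look from the wrist camera to refine the rocker position.

```bash
cat >> h.py <<'E'
def wcam():
    st=ctrl.get_state();w=ctrl.snapshot("wrist");M=np.array(w["mount"])
    Tt=np.eye(4);Tt[:3,:3]=Rn.from_quat(st["eef_rot"]).as_matrix();Tt[:3,3]=st["tool_pos"]
    C=np.linalg.inv(Tt@M);w["R"]=C[:3,:3];w["t"]=C[:3,3];return st,w
E
python3 - <<'E'
from h import *
st,w=wcam();print(np.round(st["joints"],4).tolist(),st["tool_pos"],st["eef_rot"],np.round(w["mount"],3).tolist())
p=np.load("p.npy");im=w["color"].copy()
r=ctrl.cut_out(w,"rocker")
for q in r[:2]: print(q["score"],q["bbox"],[at(w,*c,.109).round(4).tolist() for c in cv2.boxPoints(cv2.minAreaRect(np.argwhere(q["pixels"])[:,::-1].astype(np.float32)))])
Wd=lambda c:np.array([p[0],p[1],0])+Rn.from_euler('z',p[2]).apply(np.array(c)/1000)
for c in [(-32,-83,109),(-47,-83,115),(-75,-120,105),(75,-120,105),(-97,-20,110.5)]:
    cv2.drawMarker(im,tuple(int(x) for x in proj(w,Wd(c)).round()),(0,0,255),0,12,1)
cv2.imwrite("pics/w1.png",im)
E
```

```text
[0.1445, 0.029, 1.739, 0.0, 1.3735, 0.3116] [0.46724021 0.15512355 0.25035309] [7.63639701e-01 6.45642628e-01 5.65808145e-05 2.88182045e-05] [[0.0, -0.966, -0.26, 0.066], [1.0, 0.0, 0.001, -0.0], [-0.001, -0.26, 0.966, -0.124], [0.0, 0.0, 0.0, 1.0]]
0.65 [273.5, 201.5, 300.4, 245.1] [[0.4598, 0.1604, 0.109], [0.4829, 0.1565, 0.109], [0.4767, 0.1158, 0.109], [0.4526, 0.1199, 0.109]]
0.64 [511.8, 211.7, 559.8, 269.0] [[0.6579, 0.1173, 0.109], [0.6964, 0.1108, 0.109], [0.6992, 0.0541, 0.109], [0.6587, 0.061, 0.109]]
```

View pics/w1.png

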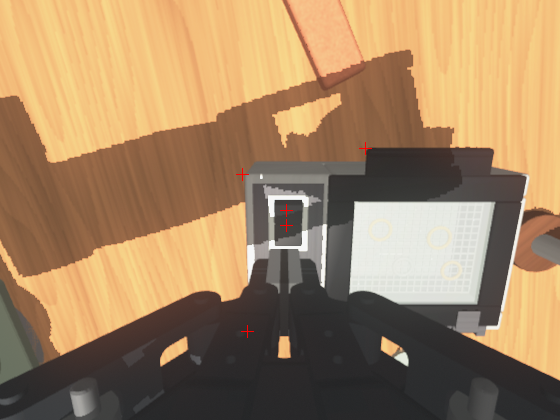

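Rocker cap outline centres at about (287,223), matching the model's pivot within 2 mm; the rest also agrees. Moving down onto the front half.

Emit:
arm_command(
  motion=[
    {"grip": 0, "tx": 0, "ty": 3.5, "tz": 40, "rx": 0, "ry": 0, "rz": 0},
    {"grip": 0, "tx": 0, "ty": 0, "tz": 40, "rx": 0, "ry": 0, "rz": 0},
    {"grip": 0, "tx": 0, "ty": 0, "tz": 24, "rx": 0, "ry": 0, "rz": 0},
    {"grip": 0, "tx": 0, "ty": 0, "tz": 0, "rx": 0, "ry": 0, "rz": 0},
    {"grip": 0, "tx": 0, "ty": 0, "tz": 3, "rx": 0, "ry": 0, "rz": 0},
    {"grip": 0, "tx": 0, "ty": 0, "tz": 3, "rx": 0, "ry": 0, "rz": 0},
    {"grip": 0, "tx": 0, "ty": 0, "tz": 3, "rx": 0, "ry": 0, "rz": 0},
    {"grip": 0, "tx": 0, "ty": 0, "tz": 0, "rx": 0, "ry": 0, "rz": 0},
  ],
)

```text
time: 4.32
tool_pos: [0.4707, 0.1546, 0.1374]
eef_rot: [0.764, 0.645, 0.0, 0.0]
wrist_force: [-0.6, -0.4, -0.4]
gripper_width: 0.0003
grasp_force: 0.0
```

Emit:
arm_command(
  motion=[
    {"grip": 0, "tx": 0, "ty": 0, "tz": 2, "rx": 0, "ry": 0, "rz": 0},
    {"grip": 0, "tx": 0, "ty": 0, "tz": 2, "rx": 0, "ry": 0, "rz": 0},
    {"grip": 0, "tx": 0, "ty": 0, "tz": 2, "rx": 0, "ry": 0, "rz": 0},
    {"grip": 0, "tx": 0, "ty": 0, "tz": 0, "rx": 0, "ry": 0, "rz": 0},
  ],
)

```text
time: 4.82
tool_pos: [0.4713, 0.1551, 0.1317]
eef_rot: [0.764, 0.645, 0.001, 0.0]
wrist_force: [0.2, 2.1, 4.9]
gripper_width: -0.0
grasp_force: 1.9
```

Emit:
arm_command(
  motion=[
    {"grip": 0, "tx": 0, "ty": 0, "tz": 2, "rx": 0, "ry": 0, "rz": 0},
    {"grip": 0, "tx": 0, "ty": 0, "tz": 2, "rx": 0, "ry": 0, "rz": 0},
    {"grip": 0, "tx": 0, "ty": 0, "tz": 0, "rx": 0, "ry": 0, "rz": 0},
  ],
)

```text
time: 5.2
tool_pos: [0.4714, 0.1548, 0.1277]
eef_rot: [0.764, 0.645, 0.001, 0.0]
wrist_force: [1.1, 3.9, 5.4]
gripper_width: 0.0002
grasp_force: 2.6
```

Emit:
arm_command(
  motion=[
    {"grip": 0, "tx": 0, "ty": 0, "tz": 1, "rx": 0, "ry": 0, "rz": 0},
    {"grip": 0, "tx": 0, "ty": 0, "tz": 0, "rx": 0, "ry": 0, "rz": 0},
    {"grip": 0, "tx": 0, "ty": 0, "tz": 0, "rx": 0, "ry": 0, "rz": 0},
  ],
)

```text
time: 5.58
tool_pos: [0.4714, 0.1548, 0.1276]
eef_rot: [0.764, 0.645, 0.001, 0.0]
wrist_force: [-1.3, 2.6, 11.1]
gripper_width: -0.0002
grasp_force: 5.4
```

The stop is reached: the tip is at 108.6 mm and force is rising. I'll lift off and start tilting, which also gives data to model the kinematics.

Emit:
arm_command(
  motion=[
    {"grip": 0, "tx": 0, "ty": 0, "tz": -20, "rx": 0, "ry": 0, "rz": 0},
    {"grip": 0, "tx": 0, "ty": 0, "tz": -50, "rx": 0, "ry": 0, "rz": 0},
    {"grip": 0, "tx": 0, "ty": 0, "tz": -60, "rx": 0, "ry": 0, "rz": 0},
    {"grip": 0, "tx": 0, "ty": 0, "tz": -60, "rx": 0, "ry": 0, "rz": 0},
    {"grip": 0, "tx": 50, "ty": 30, "tz": 0, "rx": 0, "ry": 0, "rz": 0},
    {"grip": 0, "tx": 50, "ty": 30, "tz": 0, "rx": 0, "ry": 0, "rz": 0},
    {"grip": 0, "tx": 0, "ty": 30, "tz": 0, "rx": 0, "ry": -10, "rz": 0},
    {"grip": 0, "tx": 0, "ty": 30, "tz": 0, "rx": 0, "ry": -10, "rz": 0},
    {"grip": 0, "tx": 0, "ty": 0, "tz": 0, "rx": 0, "ry": -10, "rz": 0},
    {"grip": 0, "tx": 0, "ty": 0, "tz": 0, "rx": 0, "ry": 0, "rz": 0},
  ],
)

```text
time: 6.82
tool_pos: [0.6049, 0.234, 0.3107]
eef_rot: [0.736, 0.624, -0.202, 0.166]
wrist_force: [0.1, -0.5, -0.6]
gripper_width: 0.0
grasp_force: 0.0
```

```bash
cat > fk.py <<'E'
import numpy as np
from scipy.spatial.transform import Rotation as Rn
def fk(q,k):
    h,L1,L2,Lt,lat,c,e=k
    A=Rn.from_euler('Z',q[0]);B=A*Rn.from_euler('Y',q[1]);C=B*Rn.from_euler('Y',q[2]);D=C*Rn.from_euler('ZYZ',[q[3],q[4],q[5]+np.pi/2])
    return A.apply([e,lat,h])+B.apply([0,0,L1])+C.apply([c,0,L2])+D.apply([0,0,Lt]),D
E
python3 - <<'E'
from h import *; from fk import fk
from scipy.optimize import least_squares
st=ctrl.get_state();print(np.round(st["joints"],4).tolist(),st["tool_pos"].round(4),st["eef_rot"].round(4))
d=[([1.118,.207,1.543,0,1.394,-.151],[.171,.548,.249]),([.1445,.029,1.739,0,1.3735,.3116],[.46724,.15512,.25035]),(st["joints"],st["tool_pos"])]
k0=[.2,.4,.4,.25,.085,0,0]
r=least_squares(lambda k:np.r_[np.ravel([fk(q,k)[0]-x for q,x in d]),1e-2*(k-k0)],k0)
print(r.x.round(4),np.abs([fk(q,r.x)[0]-x for q,x in d]).max())
print(fk(st["joints"],r.x)[1].as_quat())
s=ctrl.snapshot("top");a=s["color"][120:330,130:400];cv2.imwrite("pics/t2.png",cv2.resize(a,(771,600),interpolation=cv2.INTER_CUBIC))
E
```

```text
[0.4262, 0.5437, 1.0488, -0.445, 1.8423, 0.5337] [0.6049 0.234  0.3107] [ 0.7363  0.6241 -0.2017  0.166 ]
[ 0.2687  0.4584  0.502   0.2965  0.0861  0.0836 -0.0047] 0.000305816502610079
[ 0.73633911  0.62414616 -0.2017357   0.16597887]
```

View pics/t2.png

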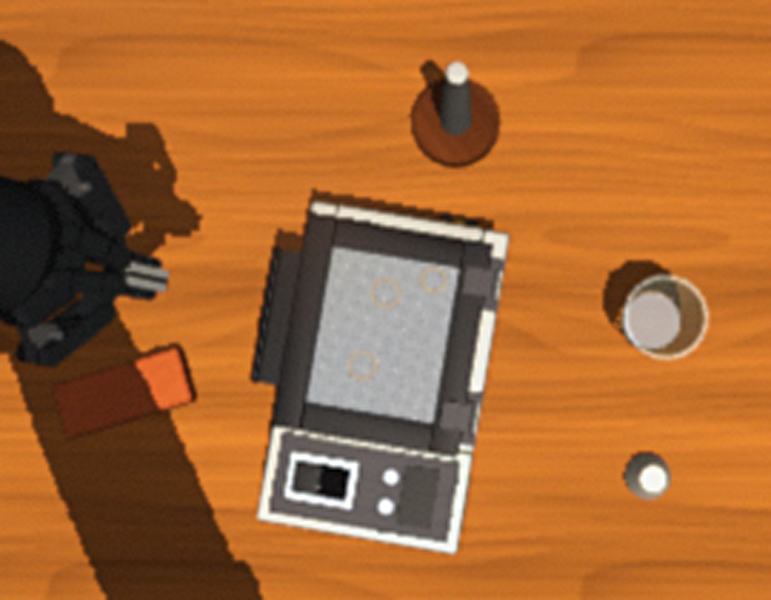

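The rocker's shading has flipped: in the crop the left half at about (305,478) is now lit, so it is pressed. The cleaner hasn't moved, and the lip's outer edge runs from (252,382) to (277,235). Now I'll plan the lid push.

```bash
cat > plan.py <<'E'
from h import *; from fk import fk
from scipy.optimize import least_squares
K=np.array([.2687,.4584,.502,.2965,.0861,.0836,-.0047]);p=np.load("p.npy")
Cz=Rn.from_euler('z',p[2])
def W(c): return np.array([p[0],p[1],0])+Cz.apply(np.array(c)/1000)
def pose(x,z,dl,y=30):  # tip top corner (cleaner mm) -> TCP, rotation
    d=np.radians(dl);f=np.array([np.cos(d),0,-np.sin(d)]);n=np.array([np.sin(d),0,np.cos(d)])
    R=Cz*Rn.from_matrix(np.c_[-n,np.cross(f,-n),f])   # tool x = -n or n
    return W(np.array([x,y,z])-19*f-11*n),R,
def corner(th,dl,s=150):
    d=np.radians(dl);n=np.array([np.sin(d),np.cos(d)]);H=np.array([67,110.5])
    P=H+s*np.array([-np.cos(th),np.sin(th)])-4*np.array([np.sin(th),np.cos(th)])
    B=H+160*np.array([-np.cos(th),np.sin(th)])
    g=(P-B)@n+4
    return P-n*max(g,0)
lo=np.array([-2.73,-.86,.23,-1.11,.08,-2.82]);hi=np.array([2.73,2.22,2.46,4.25,2.63,2.82])
def ik(x,R,q0):
    f=lambda q:np.r_[fk(q,K)[0]-x,.3*(R.inv()*fk(q,K)[1]).as_rotvec()]
    r=least_squares(f,np.clip(q0,lo+1e-3,hi-1e-3),bounds=(lo,hi));return r.x,np.linalg.norm(r.fun)
E
python3 - <<'E'
from plan import *
st=ctrl.get_state();R0=Rn.from_quat(st["eef_rot"]);print(R0.as_matrix().round(2).tolist(), W((-97,30,110)).round(4))
for dl in (15,25,35,45,55):
    q=st["joints"]
    for nm,P in [("away",(-150,80))]+[(t,corner(t,dl)) for t in (0,.4,.8,1.2,1.6,1.75)]:
        x,R=pose(*P,dl)
        # choose tool-x sign nearest current
        R2=R*Rn.from_euler('z',np.pi); R=R if (R0.inv()*R).magnitude()<(R0.inv()*R2).magnitude() else R2
        q,e=ik(x,R,q);print(dl,nm,np.round(P),x.round(3),q.round(2),round(e,4))
E
```

```text
[[0.14, 0.99, -0.09], [0.85, -0.17, -0.49], [-0.5, -0.0, -0.86]] [0.5886 0.1821 0.11  ]
15 away [-150   80] [0.601 0.255 0.074] [ 0.59  1.19  0.83 -0.94  2.08  0.72] 0.0
15 0 [-84. 104.] [0.59  0.19  0.098] [ 0.53  1.05  1.03 -0.95  1.99  0.75] 0.0
15 0.4 [-73. 165.] [0.588 0.179 0.16 ] [ 0.52  0.95  1.08 -0.98  2.02  0.69] 0.0
15 0.8 [-40. 215.] [0.583 0.147 0.21 ] [ 0.48  0.84  1.16 -1.01  2.01  0.65] 0.0
15 1.2 [  9. 249.] [0.574 0.099 0.243] [ 0.43  0.74  1.27 -1.04  1.97  0.62] 0.0
15 1.6 [ 67. 261.] [0.565 0.041 0.255] [ 0.36  0.66  1.38 -1.08  1.9   0.62] 0.0
15 1.75 [ 90. 259.] [0.561 0.019 0.253] [ 0.33  0.64  1.42 -1.09  1.87  0.62] 0.0
25 away [-150   80] [0.601 0.256 0.078] [ 0.57  1.08  0.9  -0.81  1.97  0.75] 0.0
25 0 [-85. 102.] [0.59  0.192 0.1  ] [ 0.51  0.96  1.09 -0.83  1.89  0.76] 0.0
25 0.4 [-73. 165.] [0.588 0.18  0.163] [ 0.5   0.86  1.12 -0.86  1.92  0.7 ] 0.0
25 0.8 [-40. 215.] [0.583 0.148 0.213] [ 0.47  0.76  1.19 -0.89  1.92  0.65] 0.0
25 1.2 [  9. 249.] [0.574 0.099 0.247] [ 0.41  0.66  1.28 -0.92  1.89  0.61] 0.0
25 1.6 [ 67. 261.] [0.565 0.042 0.259] [ 
[... 1122 characters left out ...]
41 0.266] [ 0.26  0.42  1.42 -0.7   1.67  0.49] 0.0
45 1.75 [ 90. 259.] [0.561 0.019 0.264] [ 0.23  0.39  1.45 -0.71  1.64  0.47] 0.0
55 away [-150   80] [0.601 0.254 0.089] [ 0.48  0.78  1.17 -0.48  1.59  0.73] 0.0
55 0 [-91. 101.] [0.591 0.196 0.11 ] [ 0.41  0.68  1.29 -0.5   1.54  0.69] 0.0
55 0.4 [-78. 162.] [0.589 0.183 0.171] [ 0.39  0.6   1.29 -0.51  1.61  0.63] 0.0
55 0.8 [-42. 214.] [0.583 0.147 0.224] [ 0.35  0.5   1.32 -0.52  1.65  0.57] 0.0
55 1.2 [  9. 249.] [0.574 0.097 0.258] [ 0.28  0.41  1.37 -0.54  1.64  0.49] 0.0
55 1.6 [ 67. 261.] [0.564 0.04  0.27 ] [ 0.2   0.34  1.44 -0.57  1.6   0.42] 0.0
55 1.75 [ 90. 259.] [0.561 0.018 0.268] [ 0.16  0.32  1.47 -0.57  1.57  0.4 ] 0.0
```

Emit:
arm_command(
  motion=[
    {"grip": 0, "tx": 0, "ty": 0, "tz": 0, "rx": 0, "ry": -10, "rz": 0},
    {"grip": 0, "tx": 0, "ty": 0, "tz": 0, "rx": 0, "ry": -10, "rz": 0},
    {"grip": 0, "tx": 0, "ty": 0, "tz": 0, "rx": 0, "ry": -10, "rz": 0},
    {"grip": 0, "tx": 0, "ty": 0, "tz": 0, "rx": 0, "ry": 0, "rz": 0},
  ],
)

```text
time: 7.38
tool_pos: [0.605, 0.2324, 0.3122]
eef_rot: [0.66, 0.56, -0.385, 0.321]
wrist_force: [0.2, 0.0, -0.2]
gripper_width: 0.0002
grasp_force: 0.0
```

```bash
cat > nxt.py <<'E'
from plan import *
def deltas(wps,dl=30,y=30,x0=None):
    st=ctrl.get_state();R=Rn.from_quat(st["eef_rot"]);x=st["tool_pos"] if x0 is None else x0
    print("t",st["time"],"pos",x.round(4),"err rot",np.degrees((R.inv()*pose(0,0,dl)[1]).as_rotvec()).round(1),"F",st["wrist_force"].round(1))
    for P in wps:
        g=pose(*P,dl,y)[0];print(np.round(P),(R.inv().apply(g-x)*1000).round(1).tolist());x=g
E
python3 - <<'E'
from nxt import *
deltas([(-135,180),(-135,86),(-87,86)]+[corner(t,30) for t in (0,.1)])
E
```

```text
t 7.375 pos [0.605  0.2324 0.3122] err rot [-0.2  0.1  0.3] F [ 0.2  0.  -0.2]
[-135  180] [118.5, -6.9, 59.3]
[-135   86] [81.5, 0.6, 46.8]
[-87  86] [-23.9, -0.0, 41.6]
[-86. 102.] [-14.2, -0.1, -6.8]
[-85. 118.] [-14.2, -0.1, -7.2]
```

Emit:
arm_command(
  motion=[
    {"grip": 0, "tx": 40, "ty": -2, "tz": 20, "rx": 0, "ry": 0, "rz": 0},
    {"grip": 0, "tx": 40, "ty": -2, "tz": 20, "rx": 0, "ry": 0, "rz": 0},
    {"grip": 0, "tx": 40, "ty": -2, "tz": 20, "rx": 0, "ry": 0, "rz": 0},
    {"grip": 0, "tx": 40, "ty": 0, "tz": 23, "rx": 0, "ry": 0, "rz": 0},
    {"grip": 0, "tx": 40, "ty": 0, "tz": 23, "rx": 0, "ry": 0, "rz": 0},
    {"grip": 0, "tx": 0, "ty": 0, "tz": 0, "rx": 0, "ry": 0, "rz": 0},
  ],
)

```text
time: 8.12
tool_pos: [0.5998, 0.2396, 0.0879]
eef_rot: [0.662, 0.558, -0.384, 0.32]
wrist_force: [0.7, -1.1, 0.9]
gripper_width: 0.0
grasp_force: 0.0
```

```bash
python3 - <<'E'
from nxt import *
deltas([(-87,86)]+[corner(t,30) for t in (0,.1)])
st,w=wcam();im=w["color"].copy()
for c in [(-97,-20,110.5),(-97,80,110.5),(-75,-120,105),(-97,30,110.5)]:
    cv2.drawMarker(im,tuple(int(x) for x in proj(w,W(c)).round()),(0,0,255),0,12,1)
cv2.imwrite("pics/w2.png",im)
E
```

```text
t 8.125 pos [0.5998 0.2396 0.0879] err rot [-0.3  0.1  0.2] F [ 0.7 -1.1  0.9]
[-87  86] [-21.6, -1.3, 41.4]
[-86. 102.] [-14.2, -0.1, -6.8]
[-85. 118.] [-14.2, -0.1, -7.2]
```

View pics/w2.png

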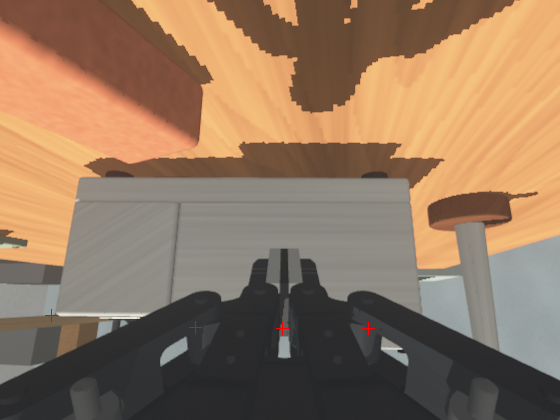

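The front wall fills the view, upside down. Its near top corner is at (58,317) and the model puts it at (51,315), so the model holds within about 3 mm. Sliding in under the lip.

Emit:
arm_command(
  motion=[
    {"grip": 0, "tx": -7, "ty": 0, "tz": 14, "rx": 0, "ry": 0, "rz": 0},
    {"grip": 0, "tx": -7, "ty": -1, "tz": 14, "rx": 0, "ry": 0, "rz": 0},
    {"grip": 0, "tx": -7, "ty": 0, "tz": 14, "rx": 0, "ry": 0, "rz": 0},
    {"grip": 0, "tx": 0, "ty": 0, "tz": 0, "rx": 0, "ry": 0, "rz": 0},
    {"grip": 0, "tx": -5, "ty": 0, "tz": -2, "rx": 0, "ry": 0, "rz": 0},
    {"grip": 0, "tx": -5, "ty": 0, "tz": -2, "rx": 0, "ry": 0, "rz": 0},
    {"grip": 0, "tx": 0, "ty": 0, "tz": 0, "rx": 0, "ry": 0, "rz": 0},
  ],
)

```text
time: 9.05
tool_pos: [0.5928, 0.1951, 0.0991]
eef_rot: [0.662, 0.558, -0.381, 0.323]
wrist_force: [-0.7, -0.4, -0.1]
gripper_width: 0.0001
grasp_force: 0.0
```

```bash
python3 - <<'E'
from nxt import *
deltas([corner(t,30) for t in (.1,.2,.4,.6,.8,1,1.2,1.4,1.5,1.6,1.7,1.75)])
s=ctrl.snapshot("scene")
a=s["color"][130:350,160:460];cv2.imwrite("pics/s3.png",cv2.resize(a,(800,587),interpolation=cv2.INTER_CUBIC))
E
```

```text
t 9.05 pos [0.5928 0.1951 0.0991] err rot [ 0.1 -0.1 -0.1] F [-0.7 -0.4 -0.1]
[-85. 118.] [-17.9, -1.9, -6.1]
[-82. 133.] [-14.9, 0.0, -5.9]
[-73. 164.] [-31.1, 0.1, -7.5]
[-59. 192.] [-31.2, 0.1, -1.5]
[-40. 215.] [-29.6, 0.0, 4.4]
[-17. 235.] [-28.2, 0.0, 10.2]
[  9. 249.] [-25.6, 0.0, 15.6]
[ 38. 258.] [-22.0, 0.0, 20.4]
[ 52. 260.] [-9.3, 0.0, 11.7]
[ 67. 261.] [-8.1, 0.0, 12.6]
[ 82. 260.] [-6.8, -0.0, 13.4]
[ 90. 259.] [-2.9, -0.0, 6.9]
```

View pics/s3.png

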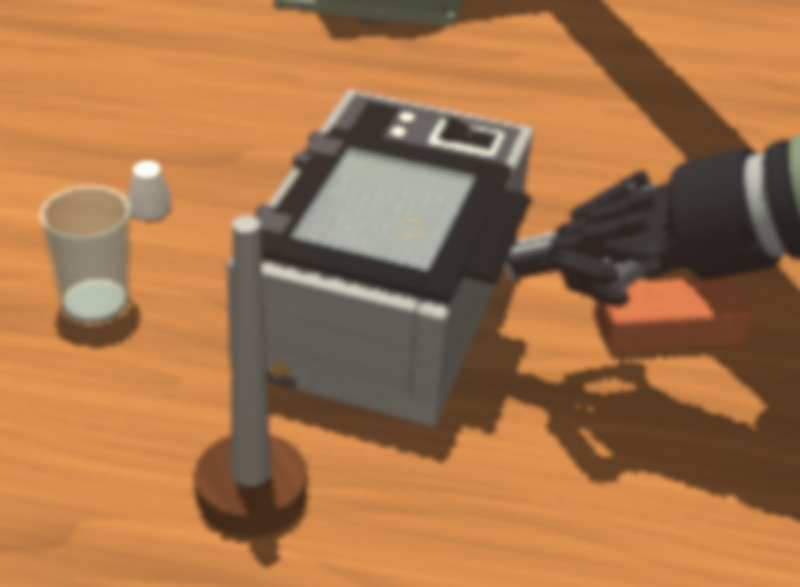

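The fingertips, at about (515,258), are under the lip. The rocker, at about (465,133), now has its rear end raised, so it is off. Raising slowly.

Emit:
arm_command(
  motion=[
    {"grip": 0, "tx": -6, "ty": 0, "tz": -2, "rx": 0, "ry": 0, "rz": 0},
    {"grip": 0, "tx": -6, "ty": -1, "tz": -2, "rx": 0, "ry": 0, "rz": 0},
    {"grip": 0, "tx": -6, "ty": 0, "tz": -2, "rx": 0, "ry": 0, "rz": 0},
    {"grip": 0, "tx": -5, "ty": 0, "tz": -2, "rx": 0, "ry": 0, "rz": 0},
    {"grip": 0, "tx": -5, "ty": 0, "tz": -2, "rx": 0, "ry": 0, "rz": 0},
    {"grip": 0, "tx": -5, "ty": 0, "tz": -2, "rx": 0, "ry": 0, "rz": 0},
    {"grip": 0, "tx": -8, "ty": 0, "tz": -2, "rx": 0, "ry": 0, "rz": 0},
    {"grip": 0, "tx": -8, "ty": 0, "tz": -2, "rx": 0, "ry": 0, "rz": 0},
    {"grip": 0, "tx": -8, "ty": 0, "tz": -2, "rx": 0, "ry": 0, "rz": 0},
    {"grip": 0, "tx": -7, "ty": 0, "tz": -1, "rx": 0, "ry": 0, "rz": 0},
    {"grip": 0, "tx": 0, "ty": 0, "tz": 0, "rx": 0, "ry": 0, "rz": 0},
  ],
)

```text
time: 10.48
tool_pos: [0.5888, 0.1791, 0.1637]
eef_rot: [0.662, 0.558, -0.382, 0.323]
wrist_force: [0.5, 0.6, -0.4]
gripper_width: -0.0003
grasp_force: 0.5
```

```bash
python3 - <<'E'
from nxt import *
deltas([corner(t,30) for t in (.6,.8,1,1.2,1.4,1.5,1.6,1.7,1.75)])
s=ctrl.snapshot("scene")
a=s["color"][110:330,160:460];cv2.imwrite("pics/s4.png",cv2.resize(a,(800,587),interpolation=cv2.INTER_CUBIC))
E
```

```text
t 10.475 pos [0.5888 0.1791 0.1637] err rot [-0.  -0.  -0.1] F [ 0.5  0.6 -0.4]
[-59. 192.] [-30.9, -0.7, -2.7]
[-40. 215.] [-29.6, 0.0, 4.5]
[-17. 235.] [-28.2, 0.0, 10.2]
[  9. 249.] [-25.6, 0.0, 15.6]
[ 38. 258.] [-21.9, 0.0, 20.4]
[ 52. 260.] [-9.3, 0.0, 11.7]
[ 67. 261.] [-8.1, 0.0, 12.6]
[ 82. 260.] [-6.8, 0.0, 13.4]
[ 90. 259.] [-2.9, 0.0, 6.9]
```

View pics/s4.png

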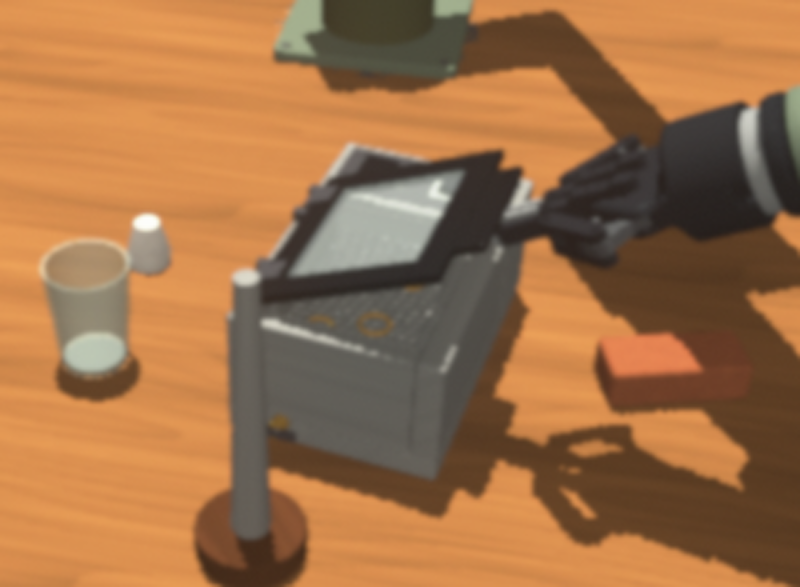

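The lid is up about 0.4 rad, resting on the fingertips at (510,220), and the cleaner hasn't moved. Continuing along the arc.

Emit:
arm_command(
  motion=[
    {"grip": 0, "tx": -10, "ty": 0, "tz": -1, "rx": 0, "ry": 0, "rz": 0},
    {"grip": 0, "tx": -10, "ty": 0, "tz": -1, "rx": 0, "ry": 0, "rz": 0},
    {"grip": 0, "tx": -11, "ty": 0, "tz": -1, "rx": 0, "ry": 0, "rz": 0},
    {"grip": 0, "tx": -10, "ty": 0, "tz": 1, "rx": 0, "ry": 0, "rz": 0},
    {"grip": 0, "tx": -10, "ty": 0, "tz": 1.5, "rx": 0, "ry": 0, "rz": 0},
    {"grip": 0, "tx": -10, "ty": 0, "tz": 2, "rx": 0, "ry": 0, "rz": 0},
    {"grip": 0, "tx": -9, "ty": 0, "tz": 3, "rx": 0, "ry": 0, "rz": 0},
    {"grip": 0, "tx": -10, "ty": 0, "tz": 3.5, "rx": 0, "ry": 0, "rz": 0},
    {"grip": 0, "tx": -9, "ty": 0, "tz": 4, "rx": 0, "ry": 0, "rz": 0},
    {"grip": 0, "tx": -9, "ty": 0, "tz": 5, "rx": 0, "ry": 0, "rz": 0},
    {"grip": 0, "tx": -8.5, "ty": 0, "tz": 5, "rx": 0, "ry": 0, "rz": 0},
    {"grip": 0, "tx": -8, "ty": 0, "tz": 5.5, "rx": 0, "ry": 0, "rz": 0},
    {"grip": 0, "tx": 0, "ty": 0, "tz": 0, "rx": 0, "ry": 0, "rz": 0},
  ],
)

```text
time: 12.15
tool_pos: [0.5748, 0.0987, 0.2487]
eef_rot: [0.662, 0.558, -0.382, 0.322]
wrist_force: [0.0, 0.2, 0.3]
gripper_width: -0.0001
grasp_force: 0.2
```

```bash
python3 - <<'E'
from nxt import *
deltas([corner(t,30) for t in (1.4,1.5,1.6,1.7,1.75)])
s=ctrl.snapshot("scene")
a=s["color"][80:300,160:460];cv2.imwrite("pics/s5.png",cv2.resize(a,(800,587),interpolation=cv2.INTER_CUBIC))
E
```

```text
t 12.15 pos [0.5748 0.0987 0.2487] err rot [-0.1 -0.  -0.1] F [0.  0.2 0.3]
[ 38. 258.] [-21.7, -0.4, 19.8]
[ 52. 260.] [-9.3, 0.0, 11.7]
[ 67. 261.] [-8.1, 0.0, 12.6]
[ 82. 260.] [-6.8, 0.0, 13.4]
[ 90. 259.] [-2.9, 0.0, 6.9]
```

View pics/s5.png

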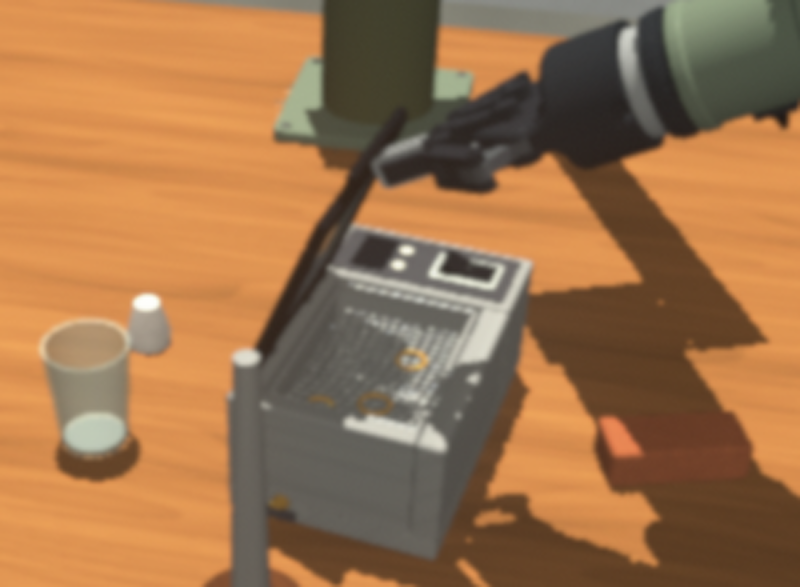

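The lid stands at about 1.2 rad with the fingertips at (380,165) behind it. I'll go slowly past upright.

Emit:
arm_command(
  motion=[
    {"grip": 0, "tx": -5.5, "ty": 0, "tz": 5, "rx": 0, "ry": 0, "rz": 0},
    {"grip": 0, "tx": -5.5, "ty": 0, "tz": 5, "rx": 0, "ry": 0, "rz": 0},
    {"grip": 0, "tx": -5.5, "ty": 0, "tz": 5, "rx": 0, "ry": 0, "rz": 0},
    {"grip": 0, "tx": -5, "ty": 0, "tz": 5, "rx": 0, "ry": 0, "rz": 0},
    {"grip": 0, "tx": -4.5, "ty": 0, "tz": 6, "rx": 0, "ry": 0, "rz": 0},
    {"grip": 0, "tx": -4.5, "ty": 0, "tz": 6, "rx": 0, "ry": 0, "rz": 0},
    {"grip": 0, "tx": -4, "ty": 0, "tz": 6, "rx": 0, "ry": 0, "rz": 0},
    {"grip": 0, "tx": -4, "ty": 0, "tz": 6, "rx": 0, "ry": 0, "rz": 0},
    {"grip": 0, "tx": -3.5, "ty": 0, "tz": 6.5, "rx": 0, "ry": 0, "rz": 0},
    {"grip": 0, "tx": -3.5, "ty": 0, "tz": 6.5, "rx": 0, "ry": 0, "rz": 0},
    {"grip": 0, "tx": -3, "ty": 0, "tz": 7, "rx": 0, "ry": 0, "rz": 0},
    {"grip": 0, "tx": 0, "ty": 0, "tz": 0, "rx": 0, "ry": 0, "rz": 0},
    {"grip": 0, "tx": 0, "ty": 0, "tz": 0, "rx": 0, "ry": 0, "rz": 0},
  ],
)

```text
time: 13.82
tool_pos: [0.5615, 0.0209, 0.2582]
eef_rot: [0.662, 0.558, -0.382, 0.322]
wrist_force: [0.0, 0.3, -0.2]
gripper_width: -0.0001
grasp_force: 0.0
```

```bash
python3 - <<'E'
from nxt import *
deltas([corner(t,30) for t in (1.75,)])
s=ctrl.snapshot("scene")
a=s["color"][80:300,160:460];cv2.imwrite("pics/s6.png",cv2.resize(a,(800,587),interpolation=cv2.INTER_CUBIC))
E
```

```text
t 13.825 pos [0.5615 0.0209 0.2582] err rot [-0. -0. -0.] F [ 0.   0.3 -0.2]
[ 90. 259.] [-1.2, -0.4, 0.9]
```

View pics/s6.png

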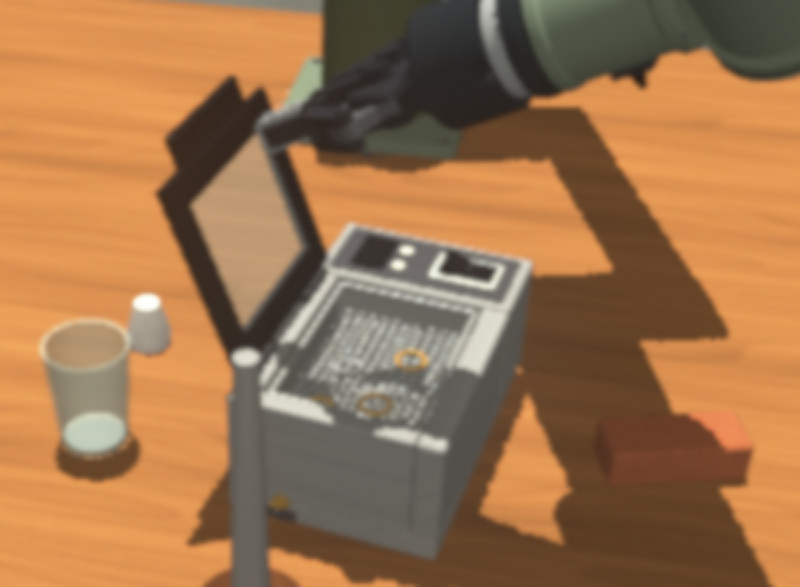

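The lid has fallen back onto its stop, with its lip at (205,120) and clear of the fingers. Backing away.

Emit:
arm_command(
  motion=[
    {"grip": 0, "tx": 0, "ty": 0, "tz": -20, "rx": 0, "ry": 0, "rz": 0},
    {"grip": 0, "tx": 0, "ty": 0, "tz": -40, "rx": 0, "ry": 0, "rz": 0},
    {"grip": 0, "tx": 0, "ty": 0, "tz": -40, "rx": 0, "ry": 0, "rz": 0},
    {"grip": 0, "tx": 0, "ty": 0, "tz": -30, "rx": 0, "ry": 0, "rz": 0},
    {"grip": 0, "tx": 0, "ty": 0, "tz": 0, "rx": 0, "ry": 0, "rz": 0},
    {"grip": 0, "tx": 0, "ty": 0, "tz": 0, "rx": 0, "ry": 0, "rz": 0},
    {"grip": 0, "tx": 0, "ty": 0, "tz": 0, "rx": 0, "ry": 0, "rz": 0},
    {"grip": 0, "tx": 0, "ty": 0, "tz": 0, "rx": 0, "ry": 0, "rz": 0},
  ],
)

```text
time: 14.88
tool_pos: [0.5801, 0.131, 0.3227]
eef_rot: [0.662, 0.558, -0.383, 0.322]
wrist_force: [-0.6, -0.5, -0.2]
gripper_width: 0.0001
grasp_force: 0.0
```

```bash
python3 - <<'E'
from h import *
st=ctrl.get_state();print(st["tool_pos"],st["wrist_force"])
s=ctrl.snapshot("scene")
print([r["bbox"] for r in ctrl.cut_out(s,"lid")[:1]])
print(ctrl.finish_job())
E
```

```text
[0.5801463  0.13096819 0.32272152] [-0.58208077 -0.48181503 -0.2136637 ]
[[220.1, 108.9, 285.4, 217.5]]
the job is handed in; nothing more can be done
None
```

The job is handed in at about 15 s of the 48 s: the rocker was pressed to its hard stop, then the lid was pushed gently past upright and now lies back on its stop; the pictures showed the cleaner and bystanders unmoved, but hand-in gave no verdict.

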